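# Clear the stirring rod and close the swab in its vial

## Task

Someone left the glass stirring rod lying across the vials in the white rack: first put it away, lowering it into the two V notches of its rest so that it sits level and centred, with its red grip between the saddles. Then take the green-capped swab from the swab stand and push it straight down into the green-ringed vial until its cap sits on the rim; do not drop either of them into place. Let go, and leave the other swabs and everything else on the bench where they stand.

Things in the scene. Friction and masses are not known exactly. Their poses are not given: they have to be found in the camera images.
- rod: amber glass stirring rod, 190 mm long, round-ended, 10 mm diameter, with a red square plastic grip (14 x 14 mm, 90 mm long) round its middle; starts lying on the flat rims of the four vials, covering their mouths. Origin at its centre, on its axis; x runs along the rod. 60 g or so
- rest: rod rest: dark base plate 166 x 64 x 10 mm with two aluminium saddles, each 12 mm thick, centred 65 mm either side of the origin along x, with 90-degree V notches open upward (mouth 34 mm wide, V bottom 62 mm and flank tops about 80 mm above the bench). The inner faces of the saddles are 118 mm apart. Fixed. Origin at the centre of its underside; x runs from saddle to saddle
- rest_seat (a point): midway between the two notches, 69 mm above the bench: where the rod's centre lies when the rod's bare ends rest in both notches; axes as the rest's
- rack: white vial rack, 236 x 64 mm, end cheeks 92 mm high, rails up to 86 mm; four vials stand in a row along its x axis at -81, -27, 27 and 81 mm, held upright and fixed. Fixed. Origin at the centre of its underside
- green_vial_mouth (a point): centre of the mouth of the green-ringed glass vial, at the top of its rim, 118 mm above the bench. It stands in any of the rack's four places; the others have orange, blue and white rings. Each vial stands 32 mm out of the rails, is 17 mm in diameter flaring to 23 mm at the rim, bore 11 mm widening to about 17 mm at the rim, 105 mm deep. z is up
- stand: blue swab stand, 190 x 70 mm, top plate 56 mm wide with its upper face 125 mm above the bench and three 12.5 mm holes along its x axis at -60, 0 and 60 mm. Fixed. Origin at the centre of its underside
- green_swab: swab with a green cap: cap 22 mm diameter, 45 mm tall, below it a tapered plug 9.6 mm diameter (20 mm long), a white 6 mm stick and an 8 mm bud; the tip is 95 mm below the cap's underside. Hangs upright by its cap in any hole of the stand. Origin at the centre of the cap's underside; z points up through the cap, whose top is 45 mm above the origin. About 30 g
- orange_swab: same swab with an orange cap, in another hole of the stand; leave it. Origin and axes as the green one
- blue_swab: same swab with a blue cap, in another hole of the stand; leave it. Origin and axes as the green one
- sharps_bin: bystander: yellow waste pot with red lid, 89 mm diameter, 140 mm tall; loose. Origin at the centre of its underside
- wash_bottle: bystander: white bottle with blue cap, 64 mm diameter, 168 mm tall with its thin bent spout; loose. Origin at the centre of its underside
- sound_meter: bystander: green handheld meter lying flat, from -85 to 99 mm along its x, 56 mm wide, 28 mm high; loose. Origin on its underside
- petri_dishes: bystander: stack of two round dishes, 91 mm diameter, 28 mm high; loose. Origin at the centre of its underside

How it is judged (in metres and radians):
On the way, in this order (a step that is already met when the one before it is completed fails the run):
1. the rod is lowered by the fingers to within 25 mm above its seat in the notches, lined up with the rest (horizontal distance between rod and rest_seat below 0.014 m and angle between the x axis of rod and the x axis of rest, either way round below 0.07 rad and z of rod in the frame of rest_seat below 0.025 m and contact force between the fingers and rod above 0.5 N), for 0.05 s.
2. the rod lies free and level in both notches (horizontal distance between rod and rest_seat below 0.014 m and angle between the x axis of rod and the x axis of rest, either way round below 0.07 rad and y of rod in the frame of rest_seat between -0.004 and 0.004 m and z of rod in the frame of rest_seat between -0.004 and 0.0035 m and angle between rod's own x axis and vertical between 1.5208 and 1.6208 rad and contact force between the fingers and rod below 0.1 N), for 0.2 s.
3. the green swab is lowered by the fingers into the green vial to within 25 mm of home (horizontal distance between green_swab and green_vial_mouth below 0.004 m and angle between green_swab's own z axis and vertical below 0.1 rad and z of green_swab in the frame of green_vial_mouth below 0.025 m and contact force between the fingers and green_swab above 0.5 N), for 0.05 s.
At the end, for the whole second after the job is handed in: Rod released in both notches, at rest: within 14 mm of the seat point lengthwise, 4 mm sideways and in height, level within 0.05 rad, aligned within 0.07 rad. Green swab released in the green vial, at rest: cap within 3 mm of the rim, 4 mm of its centre, tilt under 0.1 rad (all of step 2 and horizontal distance between green_swab and green_vial_mouth below 0.004 m and angle between green_swab's own z axis and vertical below 0.1 rad and z of green_swab in the frame of green_vial_mouth between -0.004 and 0.003 m and linear speed of each of rod, green_swab below 0.01 m/s and contact force between the fingers and green_swab below 0.1 N); the robot touches nothing.
It fails at once if the orange or the blue swab is moved more than 20 mm or tipped (distance of any of orange_swab, blue_swab from where it was at the start of the episode above 0.02 m or angle between any of orange_swab, blue_swab's own z axis and vertical above 0.3 rad).
It fails at once if the waste pot or the wash bottle is moved more than 20 mm or tipped (distance of any of sharps_bin, wash_bottle from where it was at the start of the episode above 0.02 m or angle between any of sharps_bin, wash_bottle's own z axis and vertical above 0.3 rad).
It fails at once if the sound meter or the stack of dishes is moved more than 20 mm or tipped (distance of any of sound_meter, petri_dishes from where it was at the start of the episode above 0.02 m or angle between any of sound_meter, petri_dishes's own z axis and vertical above 0.3 rad).
It also fails if it takes over 70 s, if anything falls off the work surface, if the arm or the gripper's body presses on something with over 40 N, if the wrist force passes 120 N, or if a joint passes its speed limit or range.

## Robot

A 6-joint arm with a two-finger parallel gripper is mounted at the origin on the work surface. World frame = base frame: x ahead of the robot, y to its left, z up, the work surface at z = 0. Lengths are in mm, angles in degrees, forces in N, time in s.
With the tool pointing down it reaches from about 350 to 850 mm from the base axis. Payload 8.1 kg.
Tool frame: the origin (TCP) lies midway between the tips of the shut fingers; the grasp point (between the pads) lies 19 mm behind it (r.pinch_z is the distance from the TCP to the grasp point, in mm); z points along the fingers, y is the line along which they close (so a half turn about z gives the same grasp; the last joint's range is limited). The gripper opens to 85 mm and grips with 20 to 120 N. Pads are 22 mm wide; open, the fingers measure 114 mm over their backs; the gripper's body (76 mm by 85 mm) begins 54 mm behind the grasp point. The pads swing forward as they close: fully open they stand 13 mm farther back than shut.
Start: joints at [63.747, 7.471, 85.268, -0, 87.261, -4.893], TCP at [218.514, 558.8, 231.292] pointing down, gripper open.
Joint ranges: [-169.43, 169.43], [-51.17, 129.36], [1.28, 143.12], [-76.62, 256.62], [0, 156.53], [-152.29, 152.29]. Speed limits (degrees/s): [136.94, 136.94, 159.86, 180, 180, 180].

## Interface

Orientations are given as [roll, pitch, yaw] about the fixed x, y, z axes, in that order (R = Rz(yaw) Ry(pitch) Rx(roll)).
In Python, from bench import r gives the robot as it stands.
- The arm moves only by the shell command python3 -m jog 'ROWS' [OPENING] [FORCE]. ROWS is JSON, one flat list of numbers, 6 for each row, row after row: the shift along the tool's x, y, z in m, then the turn, a rotation vector about the tool's x, y, z in rad. A call has 1 to 8 rows; each row is the pose to reach, as a shift and turn from the pose commanded when the call began, along the tool's axes at that moment; what a row does not reach only later rows make up. A row lasts 1/8 s, in which the tool goes at most 62.5 mm and 10.7 degrees, less where a joint would pass 70% of its speed; a pose out of reach is approached as far as the arm can. A call with a gripper value outside its range is refused whole. OPENING is the opening, from -1 (shut) to 1 (fully open), set as the call begins (- or left out, the last holds). The fingers move at their own pace and stop on an object; FORCE is the grip in N (left out, the last holds). Time passes only in rows, so rows that repeat a pose let the fingers close. It gives the time, the measured TCP pose, the force, the opening and the grip force at its end, in the units of the state.
- r.sense(): the state, without advancing time (a new reading comes with each control period).
- r.snapshot(name): name is "scene" or "side" or "wrist"; returns a dict with "pixels" (480x640x3 uint8, red, green, blue), "range_z" (480x640 float32, mm along the optical axis (not along the pixel's ray), 0 where there is no reading), "K" (3x3 intrinsics, pixels), "rvec" (rotation vector, rad) and "tvec" (3), from world to camera coordinates, as OpenCV has them. Camera axes: x right, y down, z forward; pixel columns grow to the right and rows downward; lengths in mm; the calibration is good to about 2 mm. A picture is of the moment at which its call begins.
- r.hand_in(): hands the job in; it is judged then, once.
Trained networks look in a picture, given as the dict that the camera call returned (one of the last four; its "shot" number tells which), for a name from the list of things; names that differ only in an ending like _2 or _b are one class to them, and where a whole thing is asked for, a point or a joint stands for the part that bears it (a point fixed in the world has none). Each returns a list of dicts, best first, with "score" (0 to 1); they miss things now and then, are a little off and sometimes report something else, mostly with a low value. They report only what shows in the picture. A call takes as long as a camera call.
- r.look_for(picture, target): "bbox" ([left, top, right, bottom] in pixels, round what is visible of it).
- r.outline_of(picture, target): "region" (480x640 bool, what is visible of it) and "bbox" ([left, top, right, bottom] in pixels, round what is visible of it).
The state is a dict: "time": time; "joint_pos": joint angles; "qd": joint speeds; "joint_efforts": joint torques, N m; "tool_pos": TCP position; "tcp_rot": TCP orientation; "ft_force": force on the tool from outside, world axes, zero at the start; "wrist_torque": the same for the moment, N m; "finger_gap": finger opening in mm; "grip_force": force on a finger pad.
Only numpy, scipy, OpenCV 4.12 (cv2) and the standard library are available. Lean on these libraries where they do the work, as an engineer would, in place of code of your own. Each camera call takes 0.05 s, during which the arm holds its last target. There are 200 camera calls.

## Working session

There is one attempt and no reset: what is moved stays moved. The work goes in short steps, Python scripts to look and compute and a shell command to move; the robot and the scene stay as the last step left them, time stands still between calls to the robot, and variables do not carry over. Pictures are saved under pics/ and viewed, at most 11 in all, crops included, and the job is handed in when it is done.

```bash
mkdir -p pics; ls
cat > h.py <<'E'
import numpy as np, cv2
from bench import r
def cloud(s):
    K=np.array(s["K"]);R=cv2.Rodrigues(np.array(s["rvec"],float))[0];t=np.array(s["tvec"],float).ravel()
    z=s["range_z"].astype(float);v,u=np.mgrid[:480,:640]
    c=np.stack([(u-K[0,2])*z/K[0,0],(v-K[1,2])*z/K[1,1],z],-1)
    P=(c-t)@R; P[z<=0]=np.nan
    return P
def save(s,n): cv2.imwrite("pics/"+n,s["pixels"][:,:,::-1])
E
python3 - <<'E'
from h import *
print(r.sense()); print(r.pinch_z)
for n in["scene","side"]:
    s=r.snapshot(n);save(s,n+"0.png");P=cloud(s)
    print(n,'cam',-cv2.Rodrigues(np.array(s["rvec"],float))[0].T@np.array(s["tvec"],float).ravel())
    for o in["rod","rest","rack","green_vial_mouth","stand","green_swab","orange_swab","blue_swab","sharps_bin","wash_bottle","sound_meter","petri_dishes"]:
        try: L=r.outline_of(s,o)
        except Exception as e: print(o,e);continue
        for d in L[:2]:
            Q=P[d["region"]];Q=Q[~np.isnan(Q[:,0])]
            print(o,round(d["score"],2),np.round(d["bbox"]),len(Q),np.round(np.median(Q,0)) if len(Q) else'',np.round(np.percentile(Q,[3,97],axis=0)).tolist() if len(Q) else '')
E
```

```text
pics
{'time': 0.0, 'joint_pos': array([ 6.37468345e+01,  7.51693584e+00,  8.53300480e+01,  2.52369682e-03,
        8.72599363e+01, -4.89407690e+00]), 'qd': array([-0.01727571, -0.08772119, -0.00128558,  0.03816468, -0.00044563,
        0.06637572]), 'joint_efforts': array([ 5.64961065e-04, -5.69388270e+01, -5.00559676e+01, -1.21828930e-04,
        1.45654759e-02,  3.17955266e-05]), 'tool_pos': array([218.25879118, 558.30822148, 230.21799536]), 'tcp_rot': array([-1.79893685e+02, -1.16331666e-02,  1.58640778e+02]), 'ft_force': array([-0.24116104,  0.10707772,  0.45617628]), 'wrist_torque': array([-0.0298685 ,  0.03134505,  0.05406931]), 'grip_force': 0.0, 'finger_gap': 85.38642313150754}
18.700000000000003
scene cam [988.83196864 306.60412891 965.61887842]
rod 0.92 [460. 240. 511. 301.] 473 [460. 290. 131.] [[371.0, 282.0, 126.0], [543.0, 299.0, 134.0]]
rest 0.57 [256. 125. 302. 192.] 1506 [ 463. -278.   11.] [[391.0, -324.0, 1.0], [543.0, -240.0, 75.0]]
rack 0.7 [428. 232. 525. 339.] 2552 [475. 298.  55.] [[341.0, 256.0, 6.0], [573.0, 327.0, 92.0]]
green_vial_mouth 0.62 [480. 261. 497
[... 1833 characters left out ...]
[468.  -4. 147.] [[460.0, -11.0, 0.0], [501.0, 53.0, 171.0]]
blue_swab 0.76 [287. 231. 299. 288.] 296 [526. -12. 152.] [[519.0, -17.0, 45.0], [537.0, -2.0, 172.0]]
sharps_bin 0.71 [312. 163. 348. 231.] 2000 [726. 170.  96.] [[702.0, 154.0, 10.0], [771.0, 215.0, 140.0]]
sharps_bin 0.46 [236. 234. 346. 334.] 5207 [523. -14.  39.] [[436.0, -41.0, 4.0], [619.0, 27.0, 126.0]]
wash_bottle 0.78 [421. 237. 464. 323.] 2264 [ 729. -190.   83.] [[713.0, -208.0, 3.0], [784.0, -153.0, 156.0]]
sound_meter 0.88 [299. 318. 391. 366.] 2410 [ 532. -151.   27.] [[467.0, -172.0, 5.0], [631.0, -112.0, 31.0]]
petri_dishes 0.95 [208. 250. 249. 282.] 1117 [463. 152.  27.] [[431.0, 115.0, 3.0], [510.0, 197.0, 30.0]]
```

View pics/scene0.png

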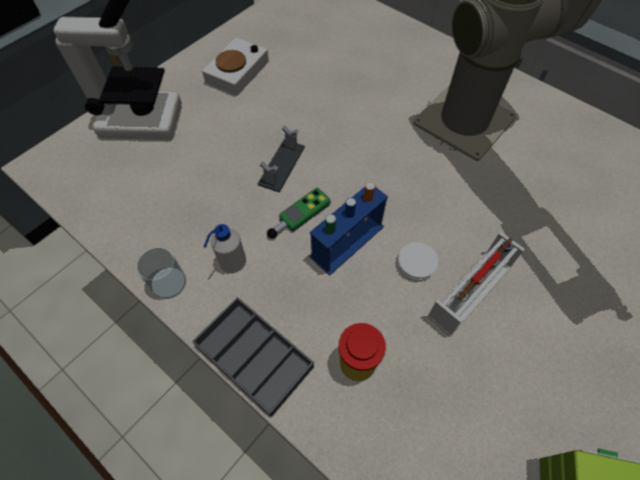

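View pics/side0.png

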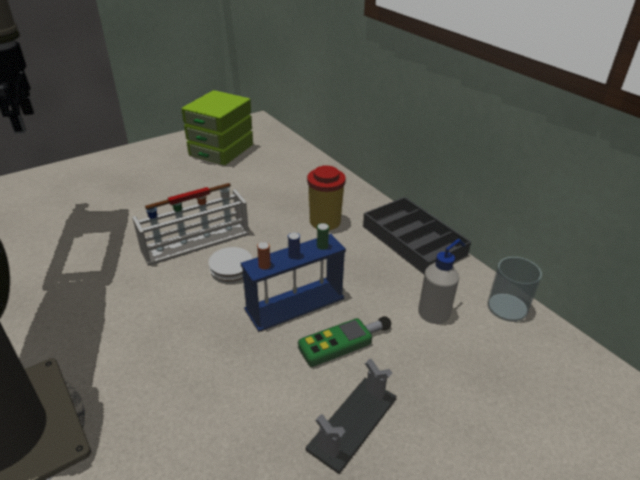

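The scene view shows the rod across the rack at about (485,268). The swab caps run green (331,222), blue (350,205), orange (369,190), and the rest is at (281,165). In the side view the green ring is the second vial from the left, at (178,210), and the rod is at (190,193). Next I'll move over the rack and use the wrist camera.

```bash
cat >> h.py <<'E'
from scipy.spatial.transform import Rotation as Ro
def go(p,yaw,ref=None):
    """print tool-frame shift (m) and turn (rad) from measured pose to down-pointing TCP p (mm), yaw (deg)"""
    s=r.sense(); p0=np.array(s["tool_pos"]);R0=Ro.from_euler("xyz",s["tcp_rot"],degrees=True)
    Rt=Ro.from_euler("xyz",[180,0,yaw],degrees=True)
    d=R0.inv().apply(np.array(p)-p0)/1000; w=(R0.inv()*Rt).as_rotvec()
    print("at",np.round(p0,1),np.round(s["tcp_rot"],2),"gap",round(s["finger_gap"],1),"t",round(s["time"],2),"F",np.round(s["ft_force"],1))
    print("shift",np.round(d,4).tolist(),"turn",np.round(w,4).tolist(), "len",round(np.linalg.norm(d)*1000,1),"deg",round(np.degrees(np.linalg.norm(w)),1))
E
python3 - <<'E'
from h import *
s=r.snapshot("wrist");R=cv2.Rodrigues(np.array(s["rvec"],float))[0]
c=-R.T@np.array(s["tvec"],float).ravel();q=r.sense()
R0=Ro.from_euler("xyz",q["tcp_rot"],degrees=True)
print("cam in tool",R0.inv().apply(c-q["tool_pos"]),"fwd in tool",R0.inv().apply(R[2]),"K",s["K"])
go([455,292,330],180); go([445,330,330],180)
E
```

```text
cam in tool [  67.13177022   -0.85317987 -143.43589989] fwd in tool [-2.65803882e-01 -3.98776808e-04  9.64027042e-01] K [[388.72807331   0.         322.04823914]
 [  0.         388.72807331 238.93721384]
 [  0.           0.           1.        ]]
at [218.5 558.8 231.3] [-180.      0.    158.64] gap 85.5 t 1.35 F [ 0.8 -0.6 -0.1]
shift [-0.3174, -0.1623, -0.0987] turn [-0.0, 0.0, -0.3728] len 369.9 deg 21.4
at [218.5 558.8 231.3] [-180.      0.    158.64] gap 85.5 t 1.35 F [ 0.8 -0.6 -0.1]
shift [-0.2943, -0.1306, -0.0987] turn [-0.0, 0.0, -0.3728] len 336.7 deg 21.4
```

```bash
python3 -m jog '[-0.10,-0.05,-0.09,0,0,-0.18, -0.317,-0.162,-0.099,0,0,-0.373, -0.317,-0.162,-0.099,0,0,-0.373, -0.317,-0.162,-0.099,0,0,-0.373, -0.317,-0.162,-0.099,0,0,-0.373, -0.317,-0.162,-0.099,0,0,-0.373, -0.317,-0.162,-0.099,0,0,-0.373, -0.317,-0.162,-0.099,0,0,-0.373]' 1
python3 - <<'E'
from h import *
s=r.snapshot("wrist");save(s,"w1.png");P=cloud(s)
np.savez("w1.npz",P=P,im=s["pixels"])
for o in["rod","rack","green_vial_mouth"]:
    for d in r.outline_of(s,o)[:2]:
        Q=P[d["region"]];Q=Q[~np.isnan(Q[:,0])]
        print(o,round(d["score"],2),np.round(d["bbox"]),len(Q),np.round(np.percentile(Q,[2,50,98],axis=0)).tolist())
        if o=="rod":
            Q=Q[(Q[:,2]>118)&(Q[:,2]<140)]
            (vx,vy,x0,y0)=cv2.fitLine(Q[:,:2].astype(np.float32),cv2.DIST_HUBER,0,.01,.01).ravel()
            print("rod yaw",np.degrees(np.arctan2(vy,vx)),x0,y0)
            u=(Q[:,:2]-[x0,y0])@[vx,vy];print("ends",[(np.round([x0+vx*k,y0+vy*k],1)) for k in(u.min(),u.max())], "ctr",x0+vx*(u.min()+u.max())/2,y0+vy*(u.min()+u.max())/2,u.max()-u.min())
im=s["pixels"].astype(int)
red=(im[...,0]>110)&(im[...,1]<60)&(im[...,2]<60)
Q=P[red];Q=Q[(Q[:,2]>118)&(Q[:,2]<145)]
print("grip",len(Q),np.percentile(Q,[1,50,99],axis=0).round(1).tolist())
Q=P[(P[...,2]>80)&(P[...,2]<95)&(abs(P[...,1]-292)<70)]
print("rails",cv2.minAreaRect(Q[:,:2].astype(np.float32)))
go([455,292,330],180)
E
```

```text
time: 2.35
tool_pos: [454.8, 292.4, 330.2]
tcp_rot: [180.0, -0.0, 179.9]
ft_force: [0.3, 0.2, -0.4]
finger_gap: 85.3
grip_force: 0.0
rod 0.79 [309. 103. 331. 304.] 2597 [[365.0, 281.0, 127.0], [445.0, 290.0, 132.0], [539.0, 298.0, 134.0]]
rod yaw -3.8011742 446.721 289.49887
ends [array([360. , 295.3]), array([546.2, 282.9])] ctr 453.1347505243 289.0727384882132 186.60950196217325
rack 0.69 [282.  72. 367. 311.] 9461 [[337.0, 253.0, 9.0], [435.0, 291.0, 84.0], [565.0, 325.0, 93.0]]
green_vial_mouth 0.61 [310. 168. 336. 181.] 80 [[419.0, 282.0, 116.0], [425.0, 300.0, 119.0], [431.0, 302.0, 120.0]]
grip 1006 [[410.0, 282.4, 130.9], [439.5, 289.7, 132.6], [471.1, 296.7, 134.4]]
rails ((452.0751037597656, 289.35467529296875), (63.72417449951172, 236.25169372558594), 85.31840515136719)
at [453.7 293.6 329.9] [-1.7999e+02 -4.0000e-02 -1.7987e+02] gap 85.4 t 2.55 F [-0.5  0.3 -0.1]
shift [-0.0013, -0.0016, -0.0001] turn [-0.0001, -0.0008, 0.0023] len 2.0 deg 0.1
```

View pics/w1.png

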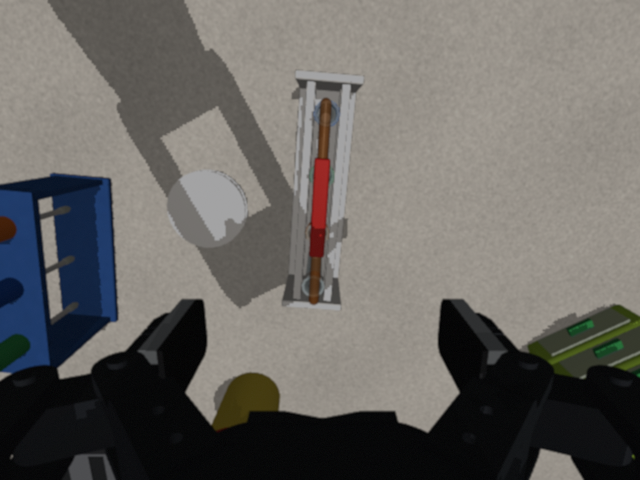

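Run:
```python
from h import *
go([453.1,289.2,107],176.2)
```

```text
at [453.7 293.6 329.9] [-1.7999e+02 -4.0000e-02 -1.7987e+02] gap 85.4 t 2.55 F [-0.5  0.3 -0.1]
shift [0.0005, -0.0044, 0.2229] turn [-0.0001, -0.0008, 0.0686] len 222.9 deg 3.9
```

```bash
python3 -m jog '[0.001,-0.004,0.06,0,0,0.067, 0.001,-0.004,0.12,0,0,0.067, 0.001,-0.004,0.17,0,0,0.067, 0.001,-0.004,0.195,0,0,0.067, 0.001,-0.004,0.212,0,0,0.067, 0.001,-0.004,0.223,0,0,0.067, 0.001,-0.004,0.223,0,0,0.067]' 1
python3 - <<'E'
from h import *
go([453.1,289.2,107],176.2)
s=r.snapshot("side");save(s,"s2.png"); cv2.imwrite("pics/s2c.png",cv2.resize(s["pixels"][130:280,90:290,::-1],None,fx=4,fy=4))
for i in range(3):
  s=r.snapshot("scene");go([453.1,289.2,107],176.2)
E
```

```text
time: 3.42
tool_pos: [453.6, 288.7, 107.2]
tcp_rot: [-180.0, -0.0, 176.2]
ft_force: [-0.5, 0.5, 0.7]
finger_gap: 85.3
grip_force: 0.0
at [453.6 288.7 107.2] [-1.7999e+02 -1.0000e-02  1.7620e+02] gap 85.3 t 3.42 F [-0.5  0.5  0.7]
shift [0.0005, 0.0004, 0.0002] turn [-0.0001, -0.0002, 0.0] len 0.7 deg 0.0
at [454.4 288.9 108.5] [1.7995e+02 9.0000e-02 1.7618e+02] gap 85.3 t 3.52 F [ 0.1 -0.1  0.8]
shift [0.0014, 0.0002, 0.0015] turn [0.0009, 0.0015, -0.0003] len 2.0 deg 0.1
at [454.6 289.  108.7] [1.7994e+02 1.1000e-01 1.7618e+02] gap 85.7 t 3.58 F [-0.2  0.1  0.6]
shift [0.0015, 0.0001, 0.0017] turn [0.0011, 0.0019, -0.0004] len 2.2 deg 0.1
at [454.6 288.9 108.6] [1.7993e+02 1.1000e-01 1.7617e+02] gap 85.3 t 3.62 F [-0.9  0.4 -0.2]
shift [0.0015, 0.0002, 0.0016] turn [0.0011, 0.0019, -0.0005] len 2.2 deg 0.1
```

View pics/s2c.png

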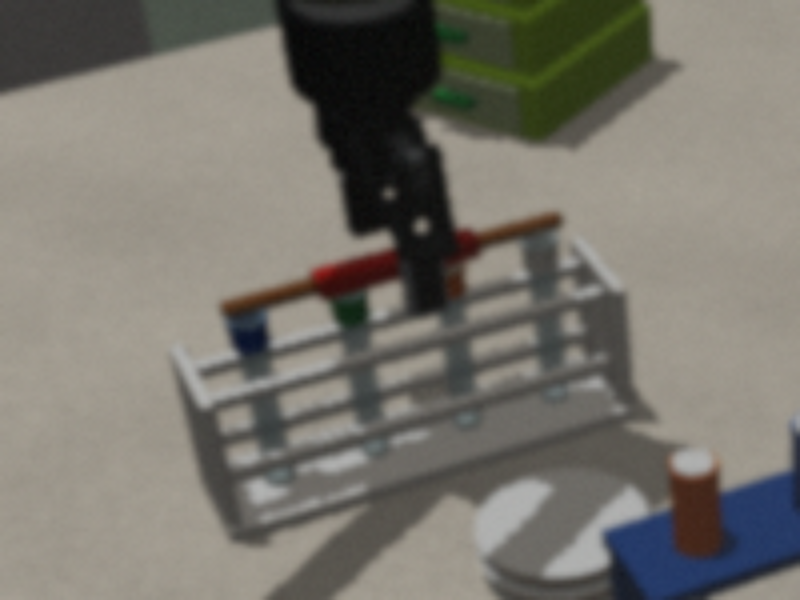

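The crop shows the near finger at (425,290), astride the grip and between the green (350,310) and orange (457,280) vials. I'll close the gripper here.

```bash
python3 -m jog '[0,0,0,0,0,0,0,0,0,0,0,0,0,0,0,0,0,0,0,0,0,0,0,0,0,0,0,0,0,0,0,0,0,0,0,0]' -1 50; python3 -m jog '[0,0,-0.01,0,0,0, 0,0,-0.03,0,0,0, 0,0,-0.07,0,0,0, 0,0,-0.12,0,0,0, 0,0,-0.16,0,0,0, 0,0,-0.18,0,0,0, 0,0,-0.18,0,0,0]'
python3 - <<'E'
from h import *
s=r.snapshot("wrist");save(s,"w3.png");P=cloud(s)
import pickle
pickle.dump(s,open("w3.pkl","wb"))
for o in["rod","rack"]:
    for d in r.outline_of(s,o)[:1]:
        Q=P[d["region"]];Q=Q[~np.isnan(Q[:,0])]
        print(o,round(d["score"],2),np.round(d["bbox"]),len(Q),np.round(np.percentile(Q,[2,50,98],axis=0)).tolist())
for o in ["green_vial_mouth"]:
    for d in r.outline_of(s,o)[:3]:
        Q=P[d["region"]];Q=Q[~np.isnan(Q[:,0])]
        print(o,d["score"],np.round(d["bbox"]),np.round(np.percentile(Q,[2,50,98],axis=0)).tolist())
go([463,-283,300],180)
E
```

```text
time: 4.38
tool_pos: [453.8, 288.5, 107.4]
tcp_rot: [180.0, 0.0, 176.2]
ft_force: [-1.3, -0.0, 1.7]
finger_gap: 12.9
grip_force: 50.5
time: 5.25
tool_pos: [454.4, 288.8, 288.6]
tcp_rot: [179.9, 0.1, 176.2]
ft_force: [-0.4, 0.3, -0.9]
finger_gap: 13.1
grip_force: 50.3
rod 0.9 [303.  35. 344. 416.] 13908 [[363.0, 281.0, 308.0], [420.0, 291.0, 313.0], [482.0, 298.0, 315.0]]
rack 0.83 [286.  63. 367. 283.] 5366 [[336.0, 253.0, 8.0], [401.0, 306.0, 45.0], [546.0, 327.0, 93.0]]
at [452.8 288.  284.7] [-179.88   -0.2   176.17] gap 13.5 t 5.45 F [ 0.   0.2 -0.2]
shift [-0.0482, -0.5691, -0.0143] turn [-0.0019, -0.0035, -0.0668] len 571.3 deg 3.8
```

View pics/w3.png

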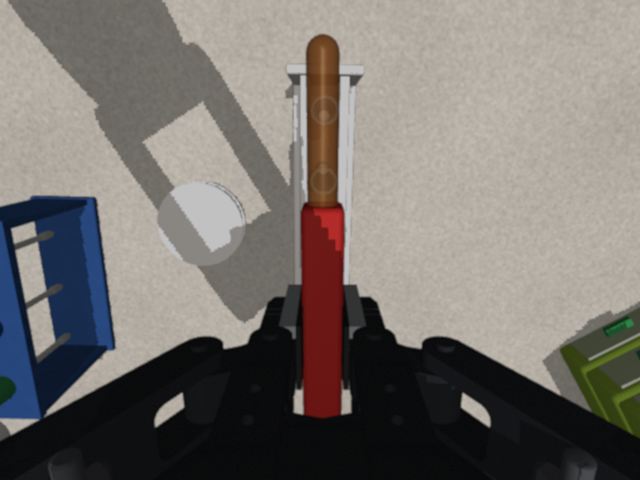

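The rod is held straight, from (322,40) to (322,415), with its grip between the pads. Next I'll carry it to a spot beside and above the rest, so the rest isn't hidden behind the rod.

```bash
python3 -m jog '[0,-0.02,0,0,0,0, 0,-0.07,-0.005,0,0,0, -0.01,-0.13,-0.01,0,0,0, -0.015,-0.19,-0.014,0,0,0, -0.02,-0.25,-0.014,0,0,0, -0.03,-0.31,-0.014,0,0,0, -0.035,-0.37,-0.014,0,0,0, -0.04,-0.42,-0.014,0,0,0]'; python3 -m jog '[-0.015,-0.04,0,0,0,0, -0.02,-0.08,0,0,0,0, -0.02,-0.09,0,0,0,0, -0.02,-0.09,0,0,0,0, -0.02,-0.09,0,0,0,0]'
python3 - <<'E'
from h import *
import pickle
s=r.snapshot("wrist");save(s,"w4.png");pickle.dump(s,open("w4.pkl","wb"));P=cloud(s)
for o in["rod","rest"]:
    for d in r.outline_of(s,o)[:1]:
        Q=P[d["region"]];Q=Q[~np.isnan(Q[:,0])]
        print(o,round(d["score"],2),np.round(d["bbox"]),len(Q),np.round(np.percentile(Q,[2,50,98],axis=0)).tolist())
        if o=="rest":
            for a,b in((5,20),(55,90)):
                q=Q[(Q[:,2]>a)&(Q[:,2]<b)]; print(a,len(q),cv2.minAreaRect(q[:,:2].astype(np.float32)))
go([480,-220,300],180)
E
```

```text
time: 6.45
tool_pos: [464.2, -136.1, 300.5]
tcp_rot: [-180.0, -0.1, 176.1]
ft_force: [0.2, -0.7, -0.4]
finger_gap: 13.5
grip_force: 50.3
time: 7.08
tool_pos: [479.3, -223.5, 301.2]
tcp_rot: [180.0, -0.0, 176.2]
ft_force: [-0.1, 0.3, -0.3]
finger_gap: 13.1
grip_force: 50.3
rod 0.62 [302.  36. 344. 418.] 14229 [[388.0, -231.0, 320.0], [445.0, -222.0, 326.0], [508.0, -215.0, 328.0]]
rest 0.75 [206. 103. 304. 265.] 8247 [[383.0, -326.0, 9.0], [452.0, -287.0, 11.0], [527.0, -252.0, 78.0]]
5 6647 ((456.2125549316406, -287.31884765625), (154.36314392089844, 64.24801635742188), 18.328283309936523)
55 1271 ((461.2333068847656, -285.902587890625), (141.96812438964844, 44.604644775390625), 17.83656120300293)
at [ 479.7 -223.4  301.5] [-1.8000e+02  2.0000e-02  1.7626e+02] gap 12.6 t 7.22 F [-0.6 -0.4 -0.2]
shift [-0.0001, 0.0034, 0.0015] turn [-0.0001, 0.0003, -0.0653] len 3.8 deg 3.7
```

View pics/w4.png

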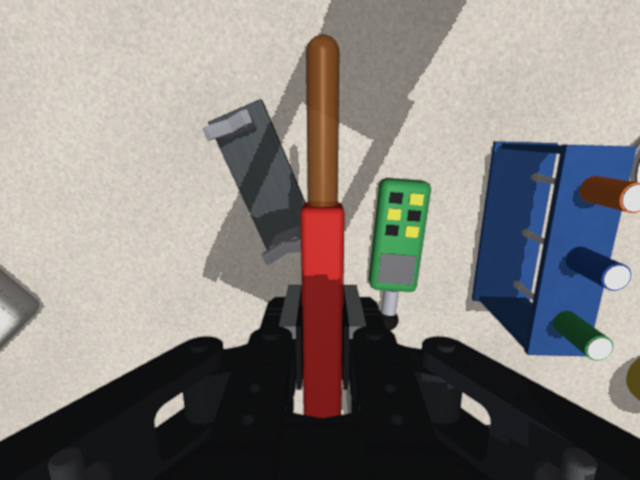

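The rest shows on the left at (206–304, 103–265), turned about 18°. I'll refine that and the offset of the held rod.

Run:
```python
from h import *
import pickle
s=pickle.load(open("w4.pkl","rb"));P=cloud(s);im=s["pixels"].astype(int)
t=np.array([479.7,-223.4,301.4]);a=np.radians(176.2);ex=np.array([np.cos(a),np.sin(a)])
m=(P[...,2]>300)&(P[...,2]<340)&(im[...,0]>im[...,2]+30)
Q=P[m];u=(Q[:,:2]-t[:2])@ex;v=(Q[:,:2]-t[:2])@[-ex[1],ex[0]]
print("front end u",np.percentile(u,[99.5,100]))
for lo,hi in((0,15),(15,30),(30,42),(50,65),(65,80),(80,90)):
    k=(u>lo)&(u<hi); print(lo,k.sum(),"top z",np.percentile(Q[k,2],95).round(1),"v mid",np.round((np.percentile(v[k],1)+np.percentile(v[k],99))/2,1))
Q=P[(P[...,2]>66)&(P[...,2]<90)&(abs(P[...,0]-460)<100)&(abs(P[...,1]+286)<60)]
b=np.radians(18.1);e=np.array([np.cos(b),np.sin(b)]);u=(Q[:,:2]-[461.2,-285.9])@e
for k in(u<0,u>0): q=Q[k];print("saddle",len(q),q.mean(0).round(1),cv2.minAreaRect(q[:,:2].astype(np.float32)),q[:,2].max())
go([461.2+1,-285.9,130],198.1)
```

```text
front end u [93.2585591  94.75174919]
0 1666 top z 327.5 v mid 1.3
15 1823 top z 327.5 v mid 0.9
30 1589 top z 327.4 v mid 1.0
50 1485 top z 325.2 v mid 0.9
65 1685 top z 325.1 v mid 0.9
80 1196 top z 325.2 v mid 0.8
saddle 608 [ 400.  -306.1   73.9] ((399.69921875, -306.2205810546875), (12.343483924865723, 45.563232421875), 17.973403930664062) 81.49610828151744
saddle 442 [ 523.1 -268.5   73.5] ((523.5293579101562, -266.85888671875), (12.491003036499023, 42.744022369384766), 18.25420379638672) 81.04708267893488
at [ 479.7 -223.4  301.5] [-1.8000e+02  2.0000e-02  1.7626e+02] gap 12.6 t 7.22 F [-0.6 -0.4 -0.2]
shift [0.0134, -0.0635, 0.1715] turn [-0.0001, 0.0003, -0.3812] len 183.3 deg 21.8
```

```bash
python3 -m jog '[0.007,-0.03,0.04,0,0,-0.15, 0.014,-0.063,0.09,0,0,-0.30, 0.014,-0.063,0.13,0,0,-0.38, 0.014,-0.063,0.16,0,0,-0.38, 0.014,-0.063,0.171,0,0,-0.38, 0.014,-0.063,0.171,0,0,-0.38, 0.014,-0.063,0.171,0,0,-0.38]'
python3 - <<'E'
from h import *
r.snapshot("side");r.snapshot("side")
go([461.6,-285.8,51],198)
s=r.snapshot("wrist");P=cloud(s);im=s["pixels"].astype(int)
q=r.sense();t=q["tool_pos"];a=np.radians(q["tcp_rot"][2]);ex=np.array([np.cos(a),np.sin(a)]);ey=np.array([-ex[1],ex[0]])
Q=P[(P[...,2]>66)&(P[...,2]<90)&(np.hypot(P[...,0]-461,P[...,1]+286)<90)&(abs(im[...,0]-im[...,2])<25)]
u=(Q[:,:2]-t[:2])@ex;v=(Q[:,:2]-t[:2])@ey
for k in(u<-40,u>40): print("saddle u,v",k.sum(),np.percentile(u[k],[2,98]).round(1) if k.sum() else 0,np.percentile(v[k],[2,98]).round(1) if k.sum() else 0)
E
```

```text
time: 8.1
tool_pos: [462.5, -286.8, 132.2]
tcp_rot: [-179.9, 0.1, -162.0]
ft_force: [-0.2, 0.5, -0.5]
finger_gap: 13.0
grip_force: 50.3
at [ 462.4 -286.9  132.1] [-1.7986e+02  1.0000e-01 -1.6204e+02] gap 13.0 t 8.2 F [0.8 0.  0.2]
shift [0.0006, 0.0015, 0.0811] turn [-0.0024, 0.0017, -0.0007] len 81.1 deg 0.2
saddle u,v 0 0 0
saddle u,v 1451 [59.7 71.1] [-22.6  21.5]
```

```bash
python3 -m jog '[0,0,0.02,0,0,0, 0,0.001,0.045,0,0,0, 0,0.001,0.062,0,0,0, 0,0.001,0.070,0,0,0, 0,0.001,0.075,0,0,0, 0,0.001,0.078,0,0,0, 0,0.001,0.080,0,0,0, 0,0.001,0.081,0,0,0]'
python3 - <<'E'
from h import *
r.snapshot("side")
go([461.6,-285.8,50],198)
E
```

```text
time: 9.25
tool_pos: [461.6, -285.9, 51.4]
tcp_rot: [-179.9, 0.0, -162.0]
ft_force: [-8.3, 6.2, 19.9]
finger_gap: 13.4
grip_force: 53.1
at [ 461.6 -285.9   51.4] [-1.7994e+02  3.0000e-02 -1.6204e+02] gap 13.4 t 9.3 F [-6.5  4.2 14.1]
shift [-0.0, 0.0001, 0.0014] turn [-0.0011, 0.0004, -0.0006] len 1.4 deg 0.1
```

```bash
python3 -m jog '[0,0,-0.001,0,0,0, 0,0,-0.001,0,0,0, 0,0,-0.001,0,0,0, 0,0,-0.001,0,0,0]' 0.1 20;  python3 -m jog '[0,0,-0.02,0,0,0, 0,0,-0.06,0,0,0, 0,0,-0.11,0,0,0, 0,0,-0.16,0,0,0, 0,0,-0.20,0,0,0, 0,0,-0.22,0,0,0, 0,0,-0.22,0,0,0]'
python3 - <<'E'
from h import *
s=r.snapshot("wrist");save(s,"w5.png");P=cloud(s);im=s["pixels"].astype(int)
cv2.imwrite("pics/w5.png",s["pixels"][:,:,::-1])
m=(P[...,2]>55)&(P[...,2]<90)&(im[...,0]>im[...,2]+25)&(np.hypot(P[...,0]-461,P[...,1]+286)<110)
Q=P[m];l=cv2.fitLine(Q[:,:2].astype(np.float32),cv2.DIST_HUBER,0,.01,.01).ravel()
u=(Q[:,:2]-[461.6,-286.2])@np.array([np.cos(np.radians(18)),np.sin(np.radians(18))])
v=(Q[:,:2]-[461.6,-286.2])@np.array([-np.sin(np.radians(18)),np.cos(np.radians(18))])
print("yaw",np.degrees(np.arctan2(l[1],l[0])),"u",u.min(),u.max())
for lo,hi in((-95,-75),(-56,-47),(-40,0),(0,40),(47,56),(75,95)):
    k=(u>lo)&(u<hi);print(lo,k.sum(),np.percentile(Q[k,2],95).round(1) if k.any() else '',v[k].mean().round(1) if k.any() else '')
go([461.6,-285.8,300],180)
E
```

```text
time: 9.8
tool_pos: [461.0, -285.3, 50.2]
tcp_rot: [180.0, -0.0, -162.1]
ft_force: [0.2, -0.2, -0.1]
finger_gap: 47.0
grip_force: 0.0
time: 10.68
tool_pos: [461.6, -285.8, 271.2]
tcp_rot: [-179.9, 0.1, -162.0]
ft_force: [0.0, -0.3, -0.8]
finger_gap: 47.0
grip_force: 0.0
yaw 18.427896 u -94.31625822003105 93.74857908680382
-95 262 75.6 -0.6
-56 110 75.6 -0.4
-40 732 77.9 0.3
0 672 77.9 0.2
47 89 75.7 0.3
75 166 75.6 0.3
at [ 461.  -285.3  269.3] [ 1.7997e+02 -2.0000e-02 -1.6206e+02] gap 46.3 t 10.72 F [ 0.4  0.1 -0.2]
shift [-0.0004, -0.0006, -0.0307] turn [0.0005, -0.0005, 0.3132] len 30.7 deg 17.9
```

View pics/w5.png

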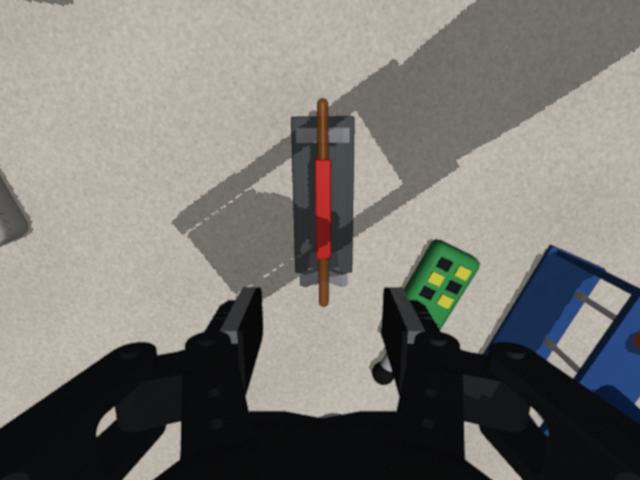

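The rod lies level in both notches with its grip centred at (323,208). Next I'll look at the swabs from above the stand.

Run:
```python
from h import *
go([595,-10,330],175)
```

```text
at [ 461.  -285.3  269.3] [ 1.7997e+02 -2.0000e-02 -1.6206e+02] gap 46.3 t 10.72 F [ 0.4  0.1 -0.2]
shift [-0.2123, 0.2207, -0.0607] turn [0.0005, -0.0005, 0.4005] len 312.2 deg 22.9
```

```bash
python3 -m jog '[-0.02,0.02,-0.03,0,0,0.05, -0.06,0.06,-0.05,0,0,0.13, -0.10,0.10,-0.061,0,0,0.22, -0.14,0.14,-0.061,0,0,0.30, -0.18,0.18,-0.061,0,0,0.37, -0.205,0.212,-0.061,0,0,0.40, -0.212,0.221,-0.061,0,0,0.40, -0.212,0.221,-0.061,0,0,0.40]' 0.3
python3 - <<'E'
from h import *
r.snapshot("side")
s=r.snapshot("wrist");save(s,"w6.png");P=cloud(s)
print(r.sense()["tool_pos"])
for o in["green_swab","blue_swab","orange_swab"]:
    for d in r.outline_of(s,o)[:2]:
        Q=P[d["region"]];Q=Q[~np.isnan(Q[:,0])];T=Q[(Q[:,2]>165)&(Q[:,2]<176)]
        print(o,round(d["score"],2),np.round(d["bbox"]),len(Q),len(T), [np.round(v,1) for v in cv2.minEnclosingCircle(T[:,:2].astype(np.float32))] if len(T) else '',np.median(T,0).round(1) if len(T) else '')
T=P[(P[...,2]>120)&(P[...,2]<130)&(abs(P[...,1])<60)&(abs(P[...,0]-530)<140)]
print("plate",cv2.minAreaRect(T[:,:2].astype(np.float32)),np.median(T[:,2]))
E
```

```text
time: 11.72
tool_pos: [594.1, -9.6, 329.1]
tcp_rot: [-180.0, -0.2, 175.1]
ft_force: [0.4, -0.5, -0.7]
finger_gap: 55.7
grip_force: 0.0
[594.1636541  -10.97734397 330.22720879]
green_swab 0.79 [308. 198. 336. 228.] 759 610 [array([590.7, -12. ]), np.float64(11.1)] [590.  -11.9 171.5]
blue_swab 0.82 [308. 122. 334. 155.] 669 663 [array([530.8,  -6.2]), np.float64(10.9)] [530.8  -6.2 171.6]
orange_swab 0.69 [307.  38. 336.  75.] 971 811 [array([471.9,  -0.7]), np.float64(10.9)] [472.1  -0.7 171.5]
plate ((531.09521484375, -6.20245361328125), (56.17143249511719, 190.72122192382812), 84.59821319580078) 125.7234104588455
```

View pics/w6.png

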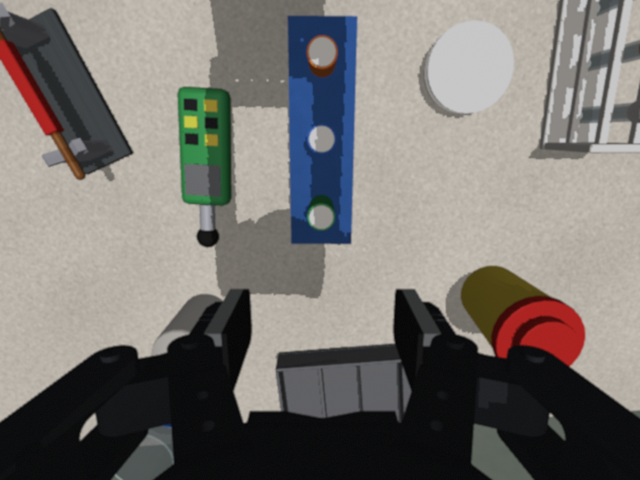

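The caps line up with the plate fit: green at (321,215), blue at (321,138) and orange at (321,52). I'll go down onto the green cap.

Run:
```python
from h import *
go([590.7,-11.9,135],174.6)
```

```text
at [594.4 -11.2 331.2] [-179.99   -0.    174.93] gap 55.4 t 11.97 F [-0.2  0.1 -0.2]
shift [0.0036, -0.001, 0.1962] turn [-0.0002, -0.0001, 0.0058] len 196.3 deg 0.3
```

```bash
python3 -m jog '[0.002,-0.001,0.03,0,0,0.006, 0.0036,-0.001,0.08,0,0,0.006, 0.0036,-0.001,0.12,0,0,0.006, 0.0036,-0.001,0.155,0,0,0.006, 0.0036,-0.001,0.18,0,0,0.006, 0.0036,-0.001,0.195,0,0,0.006, 0.0036,-0.001,0.195,0,0,0.006]'
python3 - <<'E'
from h import *
r.snapshot("side");r.snapshot("side")
go([590.7,-11.9,135],174.6)
r.snapshot("side")
go([590.7,-11.9,135],174.6)
E
```

```text
time: 12.85
tool_pos: [590.3, -10.9, 135.4]
tcp_rot: [-180.0, -0.1, 174.6]
ft_force: [-0.0, -0.5, -0.2]
finger_gap: 55.6
grip_force: 0.0
at [591.7 -10.8 137.6] [-1.8000e+02  9.0000e-02  1.7466e+02] gap 55.5 t 12.95 F [ 0.6 -0.5 -0.4]
shift [0.0009, -0.0012, 0.0026] turn [-0.0, 0.0016, 0.0011] len 3.0 deg 0.1
at [592.  -10.8 138. ] [-1.8000e+02  1.4000e-01  1.7467e+02] gap 55.3 t 13.0 F [-1.2  0.1  0.2]
shift [0.0012, -0.0012, 0.003] turn [-0.0001, 0.0025, 0.0013] len 3.4 deg 0.2
```

```bash
python3 -m jog '[0.0005,-0.001,0.001,0,0,0, 0.0005,-0.001,0.001,0,0,0, 0.0005,-0.001,0.001,0,0,0]' 
python3 -m jog '[0,0,0,0,0,0,0,0,0,0,0,0,0,0,0,0,0,0,0,0,0,0,0,0,0,0,0,0,0,0]' -1 40
python3 -m jog '[0,0,-0.008,0,0,0, 0,0,-0.03,0,0,0, 0,0,-0.06,0,0,0, 0,0,-0.1,0,0,0, 0,0,-0.14,0,0,0, 0,0,-0.155,0,0,0,0,0,-0.16,0,0,0,0,0,-0.16,0,0,0]'
python3 - <<'E'
from h import *
r.snapshot("side");s=r.snapshot("side");P=cloud(s);q=r.sense();print(q["tool_pos"],q["tcp_rot"],q["finger_gap"])
cv2.imwrite("pics/s7.png",cv2.resize(s["pixels"][60:340,200:440,::-1],None,fx=2.5,fy=2))
go([425,292,290],175.3)
E
```

```text
time: 13.38
tool_pos: [590.5, -11.4, 135.6]
tcp_rot: [-180.0, 0.0, 174.7]
ft_force: [-0.6, -0.1, 0.0]
finger_gap: 55.5
grip_force: 0.0
time: 14.0
tool_pos: [590.5, -11.4, 135.4]
tcp_rot: [180.0, 0.0, 174.7]
ft_force: [-0.4, 0.1, 1.2]
finger_gap: 20.9
grip_force: 39.1
time: 15.0
tool_pos: [590.0, -11.4, 293.8]
tcp_rot: [180.0, -0.1, 174.7]
ft_force: [-0.6, 0.0, -0.9]
finger_gap: 21.1
grip_force: 39.1
[589.66859436 -11.38142513 293.17342576] [179.99808891  -0.18064381 174.68231965] 20.806759050789395
at [589.7 -11.4 293.2] [180.    -0.18 174.68] gap 20.8 t 15.1 F [ 0.5  0.1 -0.7]
shift [0.1921, 0.2868, 0.0038] turn [0.0001, -0.0032, -0.0108] len 345.2 deg 0.6
```

View pics/s7.png

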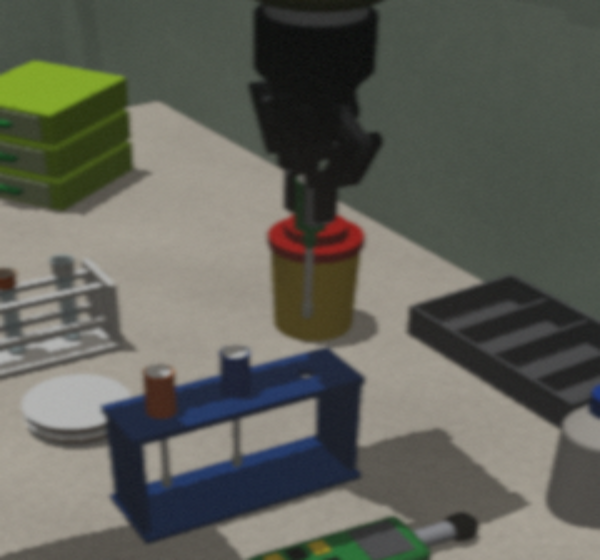

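The green swab hangs straight from the fingers at (310,270), and the blue and orange swabs are undisturbed. Next I'll go beside the green vial and measure the rims.

```bash
python3 -m jog '[0.012,0.015,0,0,0,0, 0.043,0.055,0,0,0,0, 0.08,0.10,0,0,0,-0.005, 0.118,0.147,0,0,0,-0.011, 0.15,0.19,0,0,0,-0.011, 0.175,0.22,0,0,0,-0.011, 0.187,0.235,0,0,0,-0.011, 0.187,0.235,0,0,0,-0.011]'
python3 - <<'E'
from h import *
import pickle
r.snapshot("side");r.snapshot("side")
s=r.snapshot("wrist");save(s,"w8.png");pickle.dump(s,open("w8.pkl","wb"));P=cloud(s);print(r.sense()["tool_pos"])
for d in r.outline_of(s,"green_vial_mouth")[:3]:
    Q=P[d["region"]];Q=Q[~np.isnan(Q[:,0])];T=Q[(Q[:,2]>112)&(Q[:,2]<124)]
    print(round(d["score"],2),np.round(d["bbox"]),len(Q),len(T),cv2.minEnclosingCircle(T[:,:2].astype(np.float32)) if len(T) else '')
T=P[(P[...,2]>114)&(P[...,2]<125)&(abs(P[...,1]-289)<25)&(abs(P[...,0]-452)<120)];l=((T[:,0]-452.1)*np.cos(np.radians(-4.7))+(T[:,1]-289.4)*np.sin(np.radians(-4.7)))
for x in(-81,-27,27,81):
    q=T[abs(l-x)<18]; print(x,len(q),cv2.minEnclosingCircle(q[:,:2].astype(np.float32)) if len(q) else '', np.median(q[:,2]) if len(q) else '')
T=P[(P[...,2]>80)&(P[...,2]<95)&(abs(P[...,1]-292)<70)&(abs(P[...,0]-452)<140)]
print("rack",cv2.minAreaRect(T[:,:2].astype(np.float32)))
go([425,292,290],175.3)
E
```

```text
time: 16.1
tool_pos: [424.3, 241.3, 294.8]
tcp_rot: [-180.0, -0.0, 175.5]
ft_force: [-0.2, -0.4, -0.0]
finger_gap: 20.7
grip_force: 39.2
[425.86049487 239.54226211 294.94712859]
0.92 [363. 183. 400. 222.] 784 398 ((424.9103698730469, 291.0386962890625), 11.327736854553223)
-81 416 ((371.62457275390625, 295.691162109375), 11.478983879089355) 118.01965786296867
-27 360 ((425.08349609375, 291.3299865722656), 11.475521087646484) 118.135857798946
27 335 ((478.9036560058594, 286.5838623046875), 11.395668029785156) 118.05496582350355
81 0  
rack ((438.4908447265625, 289.6988830566406), (63.48522186279297, 207.58941650390625), 85.15690612792969)
at [426.1 239.3 295. ] [-1.7998e+02 -2.0000e-02  1.7528e+02] gap 20.9 t 16.3 F [ 0.2  0.7 -0.9]
shift [0.0054, 0.0524, 0.005] turn [-0.0004, -0.0003, -0.0004] len 52.9 deg 0.0
```

View pics/w8.png

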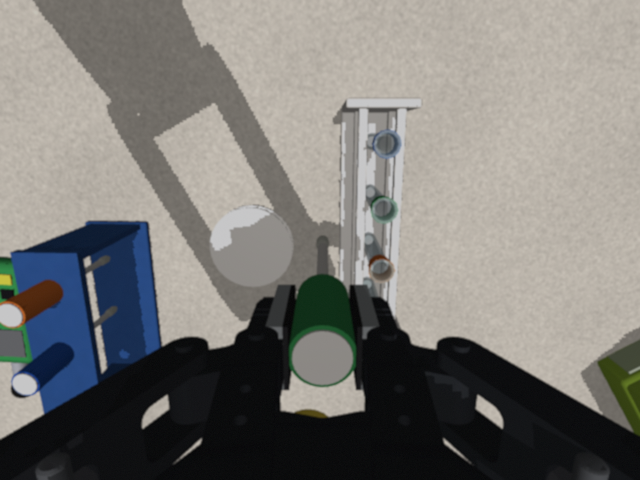

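The green-ringed rim is at (383,208), with blue above it and orange below. I'll measure where the held cap and bud sit relative to the TCP from the same picture.

Run:
```python
from h import *
import pickle
s=pickle.load(open("w8.pkl","rb"));P=cloud(s);im=s["pixels"].astype(int);t=np.array([425.9,239.5,294.9])
D=P-t
m=(np.hypot(D[...,0],D[...,1])<25)
for lo,hi in((30,40),(-60,-20),(-85,-60),(-112,-85)):
    k=m&(D[...,2]>lo)&(D[...,2]<hi)
    if lo==30: k&=(im.min(-1)>90)
    Q=D[k]
    if len(Q)>2: print(lo,len(Q),"mid",((Q.max(0)+Q.min(0))/2).round(1),cv2.minEnclosingCircle(Q[:,:2].astype(np.float32)),np.median(Q,0).round(1))
```

```text
30 2715 mid [-0.5  0.4 34.9] ((-1.798991322517395, -0.4649299085140228), 17.131223678588867) [-0.1 -0.6 36.4]
-60 208 mid [ -1.7  -0.3 -45.3] ((-0.42516762018203735, -0.3486478328704834), 3.0166711807250977) [ -2.5   0.1 -44.9]
-85 121 mid [ -1.5  -0.2 -72.6] ((-0.620901882648468, -0.15729832649230957), 2.9202394485473633) [ -2.5   0.1 -72. ]
-112 99 mid [ -1.4  -0.3 -92.7] ((-0.4436778426170349, -0.32941579818725586), 3.9667491912841797) [ -2.9  -0.3 -89.4]
```

```bash
python3 -m jog '[0.002,0.015,0.005,0,0,0, 0.005,0.04,0.02,0,0,0, 0.005,0.052,0.035,0,0,0, 0.005,0.052,0.045,0,0,0, 0.005,0.052,0.045,0,0,0, 0.005,0.052,0.045,0,0,0]'
python3 - <<'E'
from h import *
for i in range(4):
    r.snapshot("side"); go([425.5,291.5,128.4],175.3)
s=r.snapshot("wrist");P=cloud(s);q=r.sense();print(q["tool_pos"])
T=P[(P[...,2]>114)&(P[...,2]<122)&(abs(P[...,1]-291)<25)&(abs(P[...,0]-371.6)<18)];print("blue rim",cv2.minEnclosingCircle(T[:,:2].astype(np.float32)),len(T))
T=P[(P[...,2]>110)&(P[...,2]<122)&(np.hypot(P[...,0]-425.1,P[...,1]-291.2)<14)];print("green rim",cv2.minEnclosingCircle(T[:,:2].astype(np.float32)),len(T))
D=P-q["tool_pos"]
Q=D[(np.hypot(D[...,0],D[...,1])<15)&(D[...,2]<-40)&(D[...,2]>-100)];print("stick",cv2.minEnclosingCircle(Q[:,:2].astype(np.float32)),len(Q))
E
```

```text
time: 17.05
tool_pos: [425.6, 291.7, 250.8]
tcp_rot: [180.0, 0.0, 175.3]
ft_force: [0.0, -0.0, -0.7]
finger_gap: 21.0
grip_force: 39.2
at [425.7 291.8 251. ] [1.7997e+02 6.0000e-02 1.7528e+02] gap 20.7 t 17.1 F [ 0.7 -0.5 -0.1]
shift [0.0003, -0.0004, 0.1226] turn [0.0005, 0.001, -0.0004] len 122.6 deg 0.1
at [425.7 291.9 251.2] [1.7996e+02 7.0000e-02 1.7528e+02] gap 20.7 t 17.15 F [-0.7 -0.1  0.1]
shift [0.0003, -0.0005, 0.1228] turn [0.0007, 0.0012, -0.0004] len 122.8 deg 0.1
at [425.7 291.9 251.1] [1.7996e+02 7.0000e-02 1.7528e+02] gap 21.1 t 17.2 F [ 0.1 -0.3 -0.2]
shift [0.0003, -0.0005, 0.1227] turn [0.0007, 0.0012, -0.0004] len 122.7 deg 0.1
at [425.6 292.  251. ] [1.7997e+02 6.0000e-02 1.7529e+02] gap 21.1 t 17.25 F [-0.1  0.5 -0.4]
shift [0.0002, -0.0005, 0.1226] turn [0.0006, 0.0011, -0.0003] len 122.6 deg 0.1
[425.57737782 292.02458411 250.92161354]
blue rim ((371.2501220703125, 295.6378173828125), 11.344904899597168) 554
green rim ((425.16754150390625, 291.1009826660156), 11.597699165344238) 503
stick ((0.10053360462188721, -0.6523263454437256), 3.852025032043457) 359
```

```bash
python3 -m jog '[0.0005,-0.0004,0.012,0,0,0, 0.0005,-0.0004,0.03,0,0,0, 0.0005,-0.0004,0.05,0,0,0, 0.0005,-0.0004,0.066,0,0,0, 0.0005,-0.0004,0.08,0,0,0, 0.0005,-0.0004,0.09,0,0,0, 0.0005,-0.0004,0.095,0,0,0,0.0005,-0.0004,0.095,0,0,0]'
python3 - <<'E'
from h import *
for i in range(3):
    r.snapshot("side"); go([425.1,291.6,128.4],175.3)
E
```

```text
time: 18.3
tool_pos: [424.7, 291.8, 155.2]
tcp_rot: [-180.0, -0.0, 175.3]
ft_force: [-0.5, -0.2, -0.4]
finger_gap: 21.0
grip_force: 39.2
at [424.9 291.9 155.7] [1.7998e+02 3.0000e-02 1.7531e+02] gap 20.6 t 18.35 F [ 0.4  0.2 -0.9]
shift [-0.0002, -0.0003, 0.0273] turn [0.0003, 0.0004, 0.0002] len 27.3 deg 0.0
at [425.1 292.  155.9] [1.7997e+02 5.0000e-02 1.7531e+02] gap 20.6 t 18.4 F [ 0.8 -0.3 -0.6]
shift [-0.0, -0.0004, 0.0275] turn [0.0005, 0.0008, 0.0002] len 27.5 deg 0.1
at [425.2 292.  156. ] [1.7996e+02 6.0000e-02 1.7531e+02] gap 21.3 t 18.45 F [-0.9  0.5  0.1]
shift [0.0001, -0.0004, 0.0276] turn [0.0007, 0.001, 0.0002] len 27.6 deg 0.1
```

```bash
python3 -m jog '[0,-0.0003,0.005,0,0,0, 0,-0.0003,0.009,0,0,0, 0,-0.0003,0.013,0,0,0, 0,-0.0003,0.016,0,0,0, 0,-0.0003,0.019,0,0,0, 0,-0.0003,0.021,0,0,0, 0,-0.0003,0.023,0,0,0, 0,-0.0003,0.023,0,0,0]'; python3 -m jog '[0,0,0.001,0,0,0, 0,0,0.002,0,0,0, 0,0,0.003,0,0,0, 0,0,0.0035,0,0,0, 0,0,0.0035,0,0,0]'
```

```text
time: 19.45
tool_pos: [424.6, 291.4, 132.1]
tcp_rot: [-180.0, -0.0, 175.3]
ft_force: [-0.1, 0.3, -0.1]
finger_gap: 20.9
grip_force: 39.2
time: 20.08
tool_pos: [424.7, 291.5, 128.8]
tcp_rot: [-180.0, 0.0, 175.3]
ft_force: [-0.2, -0.1, -0.2]
finger_gap: 20.7
grip_force: 39.2
```

No contact yet, so I'll ease further down until it seats.

```bash
python3 -m jog '[0,0,0.0005,0,0,0, 0,0,0.001,0,0,0, 0,0,0.0015,0,0,0, 0,0,0.0015,0,0,0]'
python3 - <<'E'
from h import *
r.snapshot("side");r.snapshot("side");go([425.1,291.6,128.4],175.3)
s=r.snapshot("side")
cv2.imwrite("pics/s9.png",cv2.resize(s["pixels"][150:270,120:280,::-1],None,fx=5,fy=5))
E
```

```text
time: 20.58
tool_pos: [424.9, 291.6, 128.2]
tcp_rot: [180.0, 0.0, 175.3]
ft_force: [-2.7, -2.8, 7.5]
finger_gap: 21.3
grip_force: 39.8
at [424.9 291.5 128.2] [1.7999e+02 3.0000e-02 1.7531e+02] gap 20.8 t 20.68 F [-2.7 -2.1  7.5]
shift [-0.0002, 0.0001, -0.0002] turn [0.0002, 0.0005, 0.0002] len 0.3 deg 0.0
```

The force rises right at the expected height, so the cap is on the rim. I'll release, retreat and verify.

```bash
python3 -m jog '[0,0,0,0,0,0,0,0,0,0,0,0,0,0,0,0,0,0,0,0,0,0,0,0]' 0.1 20; python3 -m jog '[0,0,-0.01,0,0,0, 0,0,-0.04,0,0,0, 0,0,-0.08,0,0,0, 0,0,-0.12,0,0,0, 0,0,-0.16,0,0,0, 0,0,-0.18,0,0,0, 0,0,-0.18,0,0,0, 0,0,-0.18,0,0,0]'
python3 - <<'E'
from h import *
s=r.snapshot("wrist");save(s,"w10.png");P=cloud(s)
T=P[(P[...,2]>155)&(P[...,2]<172)&(np.hypot(P[...,0]-425,P[...,1]-291)<25)]
print("cap top",len(T),np.median(T,0),cv2.minEnclosingCircle(T[T[:,2]>160][:,:2].astype(np.float32)))
A=np.c_[T[:,:2]-T[:,:2].mean(0),np.ones(len(T))];k=abs(T[:,2]-np.median(T[:,2]))<2;print("slope",np.linalg.lstsq(A[k],T[k,2],rcond=None)[0])
s=r.snapshot("side");P=cloud(s)
for o in["rod","rest"]:
    for d in r.outline_of(s,o)[:1]:
        Q=P[d["region"]];print(o,d["score"],np.nanpercentile(Q,[2,50,98],axis=0).round(0).tolist())
print(r.sense())
E
```

```text
time: 21.22
tool_pos: [424.6, 291.4, 127.1]
tcp_rot: [-180.0, -0.0, 175.3]
ft_force: [-1.1, -0.6, -0.3]
finger_gap: 47.2
grip_force: 0.0
time: 22.22
tool_pos: [424.1, 291.2, 305.3]
tcp_rot: [-179.9, -0.1, 175.3]
ft_force: [-1.1, 0.0, -0.7]
finger_gap: 46.9
grip_force: 0.0
cap top 699 [424.3510571  291.01382587 164.41931444] ((425.2649841308594, 290.8472595214844), 11.119168281555176)
slope [1.30952656e-02 4.94881728e-04 1.64437846e+02]
rod 0.95 [[376.0, -314.0, 65.0], [450.0, -289.0, 74.0], [540.0, -257.0, 78.0]]
rest 0.93 [[380.0, -333.0, 4.0], [451.0, -296.0, 10.0], [537.0, -253.0, 77.0]]
{'time': 22.425, 'joint_pos': array([ 2.87536035e+01, -6.80667452e+00,  9.19140069e+01,  1.47078385e-04,
        9.50500805e+01, -5.65589025e+01]), 'qd': array([-0.04189687, -0.21276206, -0.45262314,  0.03109153,  0.15234014,
        0.05524802]), 'joint_efforts': array([ 2.17853063e-03, -4.45320117e+01, -5.07098687e+01, -4.38697189e-04,
        9.83320526e-03,  4.87373734e-05]), 'tool_pos': array([424.1418558 , 291.1290138 , 305.62347232]), 'tcp_rot': array([-1.79913375e+02, -1.31434289e-01,  1.75312419e+02]), 'ft_force': array([-0.80448533,  0.19842046, -0.63277444]), 'wrist_torque': array([-0.04532343, -0.04075712, -0.0162295 ]), 'grip_force': 0.0, 'finger_gap': 47.09193527535194}
```

View pics/w10.png

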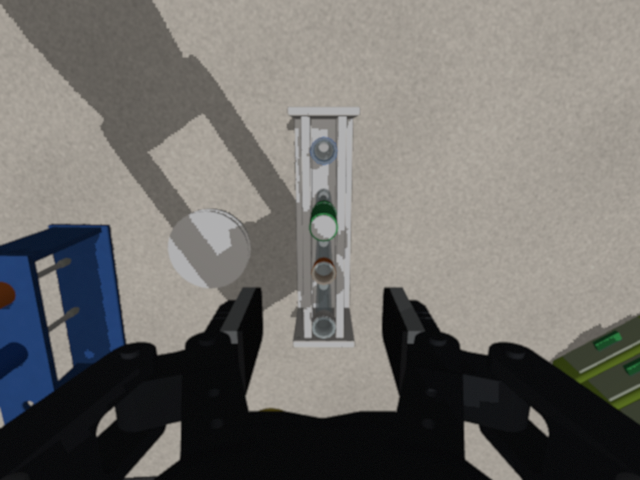

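The cap sits on the green rim at (323,220). It is centred to within 0.5 mm and upright, and its top reads 164.4 mm, with the same bias of about 1.4 mm seen on the stand. The rod still lies in its rest.

```bash
python3 -c "
from bench import r
print(r.hand_in())"
```

```text
the job is handed in; nothing more can be done
None
```

I handed the job in at about 22 s of the 70 s allowed: the rod lies level and centred in its rest, and the green swab sits upright in the green-ringed vial with its cap on the rim; no verdict came back, and I noticed nothing else moved.

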